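# Touch off the overhead router and zero its depth dial

## Robot

A 7-joint arm with a two-finger parallel gripper is mounted at the origin on a cart in front of the work surface, level with it; the furniture and walls round the work are solid. World frame = base frame: x ahead of the robot, y to its left, z up, the work surface at z = 0. Lengths are in m, angles in rad, forces in N, time in s.
With the tool pointing down it reaches from about 0.4 to 0.85 m from the base axis. Payload 4.5 kg.
Tool frame: the origin (TCP) lies where the fingers leave the gripper's body, on its centre line; the fingertips stand 64 mm ahead of it and the grasp point (between the pads) lies 45 mm ahead of it; z points along the fingers, y is the line along which they close (so a half turn about z gives the same grasp; the last joint's range is limited). The gripper opens to 88 mm and grips with 3 to 60 N. Pads are 18 mm wide; open, the fingers measure 123 mm over their backs; the gripper's body (75 mm by 187 mm) begins 45 mm behind the grasp point.
Start: joints at [1.182, 0.689, -0.195, 1.565, 0.157, 0.902, -0.215], TCP at [0.256, -0.57, 0.303] pointing down, gripper open.
Joint ranges: [-3.01, 3.01], [-0.46, 2.08], [-1.47, 1.51], [0.13, 2.56], [-1, 4.14], [0.04, 2.09], [-2.66, 2.66]. Speed limits (rad/s): [2.57, 2.57, 3.14, 3.14, 3.14, 3.14, 3.14].

## Interface

Orientations are given as a unit quaternion [x, y, z, w].
In Python, from plant import r gives the robot as it stands.
- The arm moves only by the tool play_rows, never from a script. Its arguments are lists of equal length, an entry for each row: "translation": the shift along the tool's x, y, z in m, a list of three; "delta_rot": the turn, a rotation vector about the tool's x, y, z in degrees, a list of three; "grip": the opening, from -1 (shut) to 1 (fully open). In form: {"translation": [[x, y, z], ...], "delta_rot": [[rx, ry, rz], ...], "grip": [grip, ...]}. A call has 1 to 20 rows; each row shifts and turns the commanded pose from where the row before left it, along the tool's axes as they then stand; what a row does not reach is not made up. A row lasts 1/8 s, in which the tool goes at most 62.5 mm and 10.7 degrees, less where a joint would pass 70% of its speed; a pose out of reach is approached as far as the arm can. A call with a gripper value outside its range is refused whole. The fingers move at their own pace and stop on an object; "squeeze" is the grip in N (left out, the last holds). Time passes only in rows, so rows that do not move let the fingers close. It gives the time, the measured TCP pose, the force, the opening and the grip force at its end, in the units of the state.
- r.get_state(): the state, without advancing time (a new reading comes with each control period).
- r.snapshot(name): name is "scene" or "top"; returns the picture (400x640x3 uint8, blue, green, red); there is no depth.
- r.get_calibration(name): a dict with "intrinsics" (3x3 intrinsics, pixels), "k1" (the pictures are not rectified: a ray, as slopes to the right and down, at radius r is drawn at 1 + k1 r^2 times it, then the intrinsics apply), "eye" and "rotation" of the camera in the world. Camera axes: x right, y up, looking along -z (the intrinsics and any distortion apply to the point x, -y, -z); pixel columns grow to the right and rows downward; lengths in m; the calibration is good to about 2 mm. A picture is of the moment at which its call begins. get_calibration takes no time and is no camera call.
- r.finish_job(): hands the job in; it is judged then, once.
Trained networks look in the newest picture that a camera, given by its name, has taken for a name from the list of things; names that differ only in an ending like _2 or _b are one class to them, and where a whole thing is asked for, a point or a joint stands for the part that bears it (a point fixed in the world has none). Each returns a list of dicts, best first, with "confidence" (0 to 1); they miss things now and then, are a little off and sometimes report something else, mostly with a low value. They report only what shows in the picture. A call takes as long as a camera call. They do not tell look-alikes from the thing itself.
- r.look_for(camera, target): "point" ([x, y, z] in m, in world coordinates, good to about 4 mm: the middle of the surface that is visible of it).
- r.silhouettes(camera, target): "pixels" (400x640 bool, what is visible of it).
The state is a dict: "clock": time; "q": joint angles; "qd": joint speeds; "joint_torque": joint torques, N m; "tool_pos": TCP position; "eef_rot": TCP orientation; "contact_force": force on the tool from outside, world axes, zero at the start; "moment": the same for the moment, N m; "opening": opening from 0.0 (shut) to 1.0 (fully open); "finger_force": force on a finger pad.
Only numpy, scipy, OpenCV 4.12 (cv2) and the standard library are available. Lean on these libraries where they do the work, as an engineer would, in place of code of your own. Each camera call takes 0.05 s, during which the arm holds its last target. There are 200 camera calls.

## Task

The little green overhead router is switched off, with its cutter just above the block of wood: wind the black feed knob on top clockwise until you feel the cutter bear lightly on the block. Then, leaving the feed knob where it is, turn the silver-white dial ring below it until its red zero line meets the white index line on the head, and let go. Last, turn the feed knob back a quarter turn, so that the cutter stands clear of the block and the dial's quarter line meets the index; touch the ring only while the cutter is on the block, never while winding the knob, and disturb nothing else.

Things in the scene. Friction and masses are not known exactly. Their poses are not given: they have to be found in the camera images.
- router: green cast bench router, switched off, fixed to the bench. Foot 150 x 130 mm; column at the back with a black belt cover, top 174 mm above the bench; round head 78 mm across, top 178 mm up, nothing higher but ring and knob; table 34 mm up. Origin on the bench below the cutter; its z is the common axis of cutter, quill, knob and ring. Its -x is the front (index line). Yaw -0.5 to 0.2 rad.
- feed_knob: round black feed knob, 32 mm across, 34 mm tall. Origin: centre of its underside, 202 mm above the bench, 2 mm above the ring. Clockwise seen from above lowers the cutter 7 mm per rad; it does not rise itself. Steady friction 0.22 N m, stays where left; each newton of cutter on block adds 0.007 N m, the feel of the touch, which comes 0.4 to 1.4 rad after the start.
- dial_ring: silver-white dial ring on the same axis, 56 mm across, 16 mm tall (lower 10 mm knurled to grip, then a bevel with 40 lines). Origin: centre of its underside, 184 mm above the bench, 6 mm above the head. It turns along with the knob, or slips round on it (friction 0.05 N m, the knob stays) if gripped itself. At the touch its zero stands 0.4 to 2 rad clockwise, seen from above, of the index.
- index (a point): point of the ring's outer edge that faces the white index line on the head: 28 mm in front (-x) of the axis, 190 mm above the bench; fixed to the router
- dial_zero (a point): the red zero line on the ring's side: 28 mm from the axis, 6 mm above the ring's underside; turns with the ring; coincides with index when the dial reads zero
- dial_quarter (a point): the long black quarter line of the dial: 28 mm from the axis, 6 mm above the ring's underside, a quarter turn clockwise (seen from above) from the red zero line; it comes to the index when the knob is turned back (anticlockwise) a quarter turn from zero
- quill: steel quill with collet nut below the head, carrying the cutter (12 mm across, flat end). Origin on the axis; it goes down and up with the feed knob. The cutter's stick-out differs each time and is not measured, so its tip is found only by touch: it starts 3 to 9.5 mm above the block. The feed is sprung: from the first touch the force grows by about 8 N per mm of feed (56 N per rad of knob).
- work: loose dark red wooden block, 50 x 75 x 32 mm, on the router's table below the cutter. Origin at the centre of its underside. A light touch of the cutter, some 4 to 10 N, leaves no mark; 15 N and more dents it. Leave it where it is
- wax_tin: cream tin of wax, 56 mm across, 55 mm tall, loose at the near left of the bench; origin at the centre of its underside. Leave it alone
- nail_pot: grey pot with a red screw lid, 66 mm across, 82 mm tall, loose at the far left of the bench; origin at the centre of its underside. Leave it alone
There are look-alikes about, which are no part of the job. There is more than one size of the work; the one meant has the size given above.

How it is judged:
By the outcome, as a careful person would: the job done as asked, in the order asked, and still so for the second after the job is handed in, with the robot touching nothing.
It also fails if it takes over 61 s, if anything falls off the work surface, if the arm or the gripper's body presses on something with over 40 N, if the wrist force passes 120 N, or if a joint passes its speed limit or range.

## Working session

There is one attempt and no reset: what is moved stays moved. The work goes in short steps, Python scripts to look and compute and a tool call to move; the robot and the scene stay as the last step left them, time stands still between calls to the robot, and variables do not carry over. Pictures are saved under pics/ and viewed, at most 10 in all, crops included, and the job is handed in when it is done.

Besides the shell and the picture viewer there is one more tool, called after ">>>" in YAML: its name, and indented under it one key for each argument. play_rows: Moves the arm, as the interface text tells. Its arguments: {"type":"object","properties":{"translation":{"type":"array","items":{"type":"array","items":{"type":"number"}}},"delta_rot":{"type":"array","items":{"type":"array","items":{"type":"number"}}},"grip":{"type":"array","items":{"type":"number"}},"squeeze":{"type":"number"}},"required":["translation","delta_rot","grip"]}

```bash
mkdir -p pics
cat > h.py <<'E'
import numpy as np, cv2
from plant import r
def cal(n):
    c=r.get_calibration(n); return np.array(c["intrinsics"]),c["k1"],np.array(c["eye"]),np.array(c["rotation"])
def proj(n,P):
    K,k1,e,R=cal(n); p=(np.atleast_2d(P)-e)@R
    s=np.c_[p[:,0]/-p[:,2],-p[:,1]/-p[:,2]]; s=s*(1+k1*(s**2).sum(1))[:,None]
    return s*[K[0,0],K[1,1]]+[K[0,2],K[1,2]]
def ray(n,uv):
    K,k1,e,R=cal(n); d=(np.array(uv,float)-[K[0,2],K[1,2]])/[K[0,0],K[1,1]]; s=d.copy()
    for _ in range(20): s=d/(1+k1*(s@s))
    v=R@np.array([s[0],-s[1],-1]); return e,v/np.linalg.norm(v)
def atz(n,uv,z):
    e,v=ray(n,uv); return e+v*(z-e[2])/v[2]
def tri(a,ua,b,ub):
    e1,v1=ray(a,ua); e2,v2=ray(b,ub)
    t=np.linalg.lstsq(np.c_[v1,-v2],e2-e1,rcond=None)[0]
    p,q=e1+v1*t[0],e2+v2*t[1]; return (p+q)/2,np.linalg.norm(p-q)
E
python3 - <<'E'
from h import *
for n in("scene","top"):
    cv2.imwrite(f"pics/{n}0.png",r.snapshot(n)); K,k1,e,R=cal(n); print(n,e.round(3),K[0,0],k1,R.round(2).tolist())
    for t in("feed_knob","dial_ring","index","dial_zero","dial_quarter","work","wax_tin","nail_pot","router"):
        print(t,[(np.round(d["point"],3).tolist(),round(d["confidence"],2)) for d in r.look_for(n,t)[:3]])
print(r.get_state())
E
```

```text
scene [0.161 0.562 0.821] 393.2968556183477 -0.043561792800717064 [-0.12, 0.39, 0.87, -0.28]
feed_knob [([0.458, -0.277, 0.198], 0.57)]
dial_ring [([0.449, -0.272, 0.201], 0.68)]
index []
dial_zero [([0.453, -0.269, 0.196], 0.71)]
dial_quarter [([0.45, -0.274, 0.197], 0.75)]
work [([0.463, -0.271, 0.063], 0.75), ([0.507, -0.145, 0.022], 0.65)]
wax_tin [([0.447, 0.151, 0.056], 0.66)]
nail_pot [([0.727, 0.161, 0.066], 0.57)]
router [([0.475, -0.27, 0.1], 0.94)]
top [ 0.512 -0.057  1.188] 422.2594484271115 0.0005848247128441371 [0.02, -0.03, -0.7, 0.71]
feed_knob [([0.464, -0.285, 0.2], 0.81), ([0.489, -0.271, 0.156], 0.61)]
dial_ring [([0.466, -0.277, 0.193], 0.6)]
index [([0.489, -0.276, 0.159], 0.58), ([0.464, -0.278, 0.196], 0.16)]
dial_zero [([0.468, -0.28, 0.199], 0.75), ([0.465, -0.284, 0.198], 0.61)]
dial_quarter [([0.469, -0.279, 0.202], 0.81)]
work [([0.472, -0.256, 0.069], 0.66), ([0.502, -0.151, 0.026], 0.51)]
wax_tin [([0.455, 0.133, 0.054], 0.76)]
nail_pot [([0.732, 0.147, 0.082], 0.79)]
router [([0.48, -0.271, 0.158], 0.63)]
{'clock': 1.0, 'q': array([ 1.18181532,  0.68906811, -0.19464542,  1.56527968,  0.15730622,
        0.90251475, -0.21509377]), 'qd': array([ 0.00128721,  0.00058743, -0.00017919,  0.00138718, -0.00054047,
       -0.00065886, -0.00121366]), 'joint_torque': array([ 1.27606116e-03, -5.27491236e+01, -1.26742747e+00, -1.53746688e+01,
       -5.20691648e-02, -7.71710365e-04,  2.06926529e-05]), 'tool_pos': array([ 0.25648885, -0.56997334,  0.30276922]), 'eef_rot': array([9.77733283e-01, 2.09851435e-01, 2.86139666e-05, 5.27444932e-05]), 'contact_force': array([-0.64110872,  0.34791793, -0.31094033]), 'moment': array([ 0.00207471, -0.06958095, -0.03571526]), 'finger_force': 0.0, 'opening': 1.0008777152459245}
```

View pics/scene0.png

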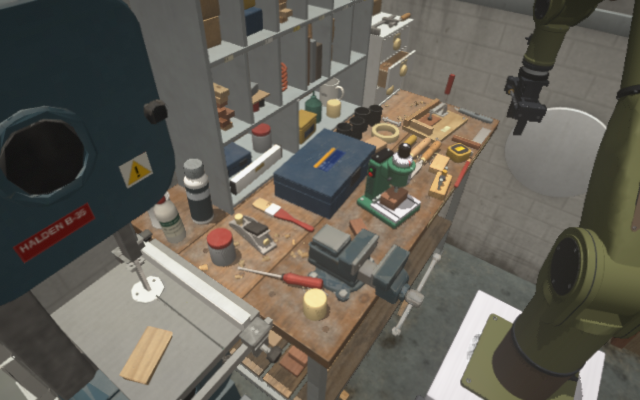

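View pics/top0.png

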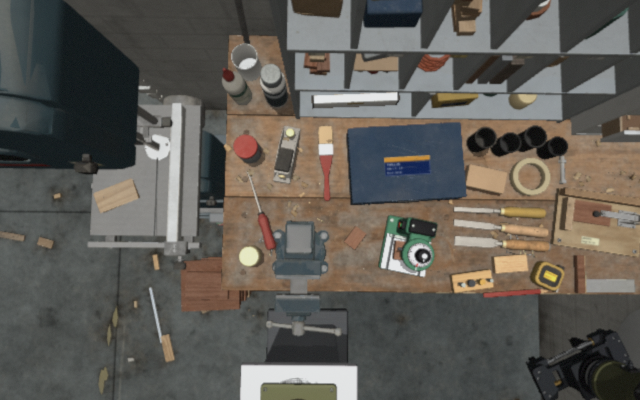

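The scene view shows the router at about (395,175) with the knob at (404,150). In the top view the router is at (410,250) and the knob and ring at (422,256). Next I'll zoom in and triangulate.

Run:
```python
from h import *
a=cv2.imread("pics/scene0.png")[125:235,345:435]; b=cv2.imread("pics/top0.png")[205:285,375:445]
cv2.imwrite("pics/c0.png",np.hstack([cv2.resize(a,(450,550),interpolation=2),cv2.resize(cv2.copyMakeBorder(b,0,30,0,0,0),(350,550),interpolation=2)]))
S={}
for n in("scene","top"):
    r.snapshot(n)
    for t in("feed_knob","dial_ring","router","work"):
        for d in r.silhouettes(n,t)[:2]:
            ys,xs=np.nonzero(d["pixels"]); print(n,t,round(d["confidence"],2),len(xs),xs.mean().round(1),ys.mean().round(1),xs.min(),xs.max(),ys.min(),ys.max())
            S.setdefault((n,t),(xs.mean(),ys.mean()))
for t in("feed_knob","dial_ring"):
    print(t,tri("scene",S["scene",t],"top",S["top",t]), atz("top",S["top",t],.236 if t=="feed_knob" else .2))
```

```text
scene feed_knob 0.9 335 402.8 155.6 392 412 143 166
scene dial_ring 0.51 166 401.8 160.7 392 412 153 166
scene router 0.57 2829 388.5 184.3 356 418 143 227
scene work 0.71 440 392.6 197.8 379 407 186 209
scene work 0.53 181 355.9 226.0 349 364 219 235
top feed_knob 0.89 477 419.3 254.6 407 431 243 266
top dial_ring 0.6 228 415.4 254.7 407 428 243 266
top router 0.87 2624 407.7 245.0 378 436 215 276
top work 0.7 149 396.4 248.8 392 403 240 259
top work 0.66 273 354.8 237.2 345 366 228 247Traceback (most recent call last):
  File "<stdin>", line 12, in <module>
  File "h.py", line 16, in tri
    e1,v1=ray(a,ua); e2,v2=ray(b,ub)
          ~~~^^^^^^
  File "h.py", line 12, in ray
    v=R@np.array([s[0],-s[1],-1]); return e,v/np.linalg.norm(v)
      ~^~~~~~~~~~~~~~~~~~~~~~~~~~
ValueError: matmul: Input operand 1 has a mismatch in its core dimension 0, with gufunc signature (n?,k),(k,m?)->(n?,m?) (size 3 is different from 4)
```

View pics/c0.png

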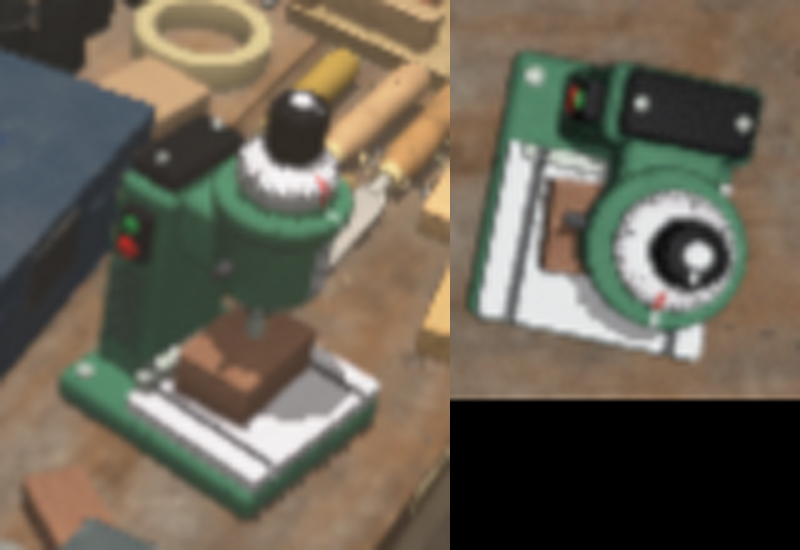

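The crops show the ring with its red zero line about 5 px from the index line, on the front of the head, at crop (660,300) against (655,318). The foot's edges put the yaw near -0.18.

```bash
sed -i 's/np.array(c\["rotation"\])/Rot.from_quat(c["rotation"]).as_matrix()/; 1a from scipy.spatial.transform import Rotation as Rot\nfrom scipy.optimize import least_squares' h.py
cat >> h.py <<'E'
def goto(P):
    "tool-axis shift from here to TCP P"
    s=r.get_state(); return Rot.from_quat(s["eef_rot"]).as_matrix().T@(np.array(P)-s["tool_pos"])
E
python3 - <<'E'
from h import *
print([(n,cal(n)[3].round(2).tolist()) for n in("scene","top")])
# fit axis: ring+knob masks bounding circles (dark knob, bright ring)
obs={}
for n in("scene","top"):
    im=cv2.imread(f"pics/{n}0.png").astype(int); d=max((x for x in r.silhouettes(n,"feed_knob")),key=lambda x:x["confidence"])["pixels"]
    g=im.max(2); ys,xs=np.nonzero(d); obs[n]=d
    dk=d&(g<70); y2,x2=np.nonzero(dk); print(n,"dark",len(x2),x2.mean(),y2.mean(),x2.min(),x2.max(),y2.min(),y2.max())
def mask(n,x,y,z0):
    m=np.zeros((400*4,640*4),np.uint8); a=np.linspace(0,2*np.pi,60)
    for R,za,zb in((.028,0,.010),(.016,.018,.052)):
        P=np.vstack([np.c_[x+R*np.cos(a),y+R*np.sin(a),0*a+z0+z] for z in(za,zb)])
        uv=(proj(n,P)+.5)*4; cv2.fillConvexPoly(m,cv2.convexHull(uv.astype(np.float32)).astype(np.int32),1)
    return cv2.resize(m.astype(np.float32),(640,400),interpolation=cv2.INTER_AREA)
from scipy.optimize import minimize
f=lambda p,ns=("scene","top"):sum(np.abs(mask(n,*p)-obs[n]).sum() for n in ns)
for z in(.176,.18,.184,.188,.192):
    q=minimize(lambda p:f((p[0],p[1],z)),(.465,-.28),method="Nelder-Mead",options=dict(initial_simplex=[(.465,-.28),(.48,-.28),(.465,-.265)])); print(z,q.x.round(4),q.fun)
q=minimize(lambda p:f((p[0],p[1],.184),("top",)),(.465,-.28),method="Nelder-Mead",options=dict(initial_simplex=[(.465,-.28),(.48,-.28),(.465,-.265)])); print("top",q.x.round(4),q.fun)
q=minimize(lambda p:f((p[0],p[1],.184),("scene",)),(.465,-.28),method="Nelder-Mead",options=dict(initial_simplex=[(.465,-.28),(.48,-.28),(.465,-.265)])); print("scene",q.x.round(4),q.fun)
for n in obs:
    im=cv2.imread(f"pics/{n}0.png").astype(int); d=cv2.dilate(obs[n].astype(np.uint8),np.ones((5,5)))>0
    rr=(im[...,2]-im[...,:2].max(2)).clip(0)*d; ys,xs=np.nonzero(rr>15); w=rr[ys,xs]; print(n,"red",(xs*w).sum()/w.sum(),(ys*w).sum()/w.sum(),len(w))
print(r.get_state()["clock"])
E
```

```text
[('scene', [[-0.81, 0.4, -0.42], [-0.58, -0.54, 0.6], [0.02, 0.74, 0.68]]), ('top', [[0.01, 1.0, -0.07], [-1.0, 0.01, 0.01], [0.01, 0.07, 1.0]])]
scene dark 110 403.5 151.25454545454545 398 410 144 157
top dark 110 421.58181818181816 254.9181818181818 415 429 249 262
0.176 [ 0.4619 -0.2907] 117.625
0.18 [ 0.462  -0.2897] 91.4375
0.184 [ 0.462  -0.2886] 78.9375
0.188 [ 0.4621 -0.2876] 84.625
0.192 [ 0.4619 -0.286 ] 115.3125
top [ 0.4621 -0.2885] 17.625
scene [ 0.463  -0.2907] 57.875
scene red 406.01895734597156 150.37039737513672 96
top red 416.56113537117903 264.6353711790393 11
1.6
```

>>> play_rows:
  translation:
    - [0,0,-0.027]
    - [0.0303,-0.0172,0]
    - [0.0303,-0.0172,0]
    - [0.0303,-0.0172,0]
    - [0.0303,-0.0172,0]
    - [0.0303,-0.0172,0]
    - [0.0303,-0.0172,0]
    - [0.0303,-0.0172,0]
    - [0.0303,-0.0172,0]
    - [0.0303,-0.0172,0]
    - [0.0303,-0.0172,0]
    - [0,0,0]
    - [0,0,0]
  delta_rot:
    - [0,0,0]
    - [0,0,0]
    - [0,0,0]
    - [0,0,0]
    - [0,0,0]
    - [0,0,0]
    - [0,0,0]
    - [0,0,0]
    - [0,0,0]
    - [0,0,0]
    - [0,0,0]
    - [0,0,0]
    - [0,0,0]
  grip: [1,1,1,1,1,1,1,1,1,1,1,1,1]
  squeeze: 50

```text
clock: 3.22
tool_pos: [0.4616, -0.2896, 0.3297]
eef_rot: [0.978, 0.21, -0.0, 0.0]
contact_force: [-0.1, -0.1, -0.6]
opening: 1.0
finger_force: 0.0
```

Run:
```python
from h import *
s=r.get_state(); print(s["clock"],s["q"].round(3),s["tool_pos"].round(4),s["eef_rot"].round(4),goto((.4622,-.2887,.272)).round(4),s["contact_force"].round(2),s["moment"].round(3))
# index/zero angles from top0
P=atz("top",(416.56,264.64),.195); Q=atz("top",(416,268.6),.178)
for p in(P,Q): print(p.round(4),np.degrees(np.arctan2(-(p[1]+.2886),-(p[0]-.4621))))
im=cv2.imread("pics/top0.png")[258:274,408:428]; print(im[...,2]-0); print(im[...,1]-0)
```

```text
3.225 [ 0.589  0.549 -0.184  1.776  0.131  0.829 -0.805] [ 0.4616 -0.2896  0.3297] [ 9.778e-01  2.095e-01 -4.000e-04  4.000e-04] [ 0.0009 -0.0006  0.0577] [-0.06 -0.08 -0.56] [-0.008  0.012  0.004]
[ 0.4388 -0.2808  0.195 ] -18.560131510522055
[ 0.4282 -0.2832  0.178 ] -9.000456134737146
[[116 179 217 225 229 228 216 139  51  22  28  40  48  56  96 150 174 171
  127  69]
 [ 88 150 203 210 222 227 224 164  82  31  22  31  40  44  68 138 131 100
   67  41]
 [ 84 129 188 194 215 206 220 209 149  76  30  24  32  39  75 169 132  66
   38  45]
 [ 83  97 139 184 215 214 224 225 208 148  83  44  39  34  60 136 104  56
   52  96]
 [ 82  73  95 148 186 212 222 226 226 206 158 116 100  72  56  81  84 102
  116 160]
 [ 82  77  77 105 157 187 209 220 220 209 203 196 162 133 124 127 162 182
  182 165]
 [ 83  83  79  80 121 159 179 189 200 201 213 218 203 193 191 185 173 190
  193 155]
 [ 78  82  84  78  90 110 123 153 184 197 205 197 200 192 196 175 152 148
  138 118]
 [ 78  79  83  81  83  79  80 122 155 159 159 140 160 153 163 142 125 107
   91  87]
 [101  78  82  82  80  81  86 132 148 121 106 
[... 1210 characters left out ...]
 153 156
  151 146]
 [115 127 133 132 131 123 101 107 102 128 154 140 159 155 168 152 146 139
  131 133]
 [116 113 127 132 131 131 127 151 156 140 134 115 118 128 142 142 139 136
  130 121]
 [137 124 118 119 126 130 140 179 175 146 133 127 124 130 134 134 135 126
  111 104]
 [148 143 135 127 121 117 131 177 169 144 132 131 131 135 135 135 144 124
  103 100]
 [152 150 148 144 137 126 132 146 136 121 106 105 114 141 155 191 204 158
  114 103]
 [179 157 152 148 147 143 143 144 144 130  94  93 155 199 213 224 225 169
  117 106]
 [213 205 175 158 155 155 154 161 193 182 123 102 177 221 229 231 227 163
  111 108]
 [164 184 197 202 204 205 206 213 222 183 120 109 195 226 231 231 226 162
  111 106]]
```

>>> play_rows:
  translation:
    - [0.0009,-0.0006,0.02]
    - [0,0,0.02]
    - [0,0,0.0197]
    - [0,0,0]
    - [0,0,0]
    - [0,0,0]
    - [0,0,0]
    - [0,0,0]
  delta_rot:
    - [0,0,0]
    - [0,0,0]
    - [0,0,0]
    - [0,0,0]
    - [0,0,0]
    - [0,0,0]
    - [0,0,0]
    - [0,0,0]
  grip: [1,1,1,-1,-1,-1,-1,-1]
  squeeze: 10

```text
clock: 4.22
tool_pos: [0.4629, -0.2879, 0.2704]
eef_rot: [0.978, 0.21, 0.0, 0.0]
contact_force: [0.4, -0.1, -0.2]
opening: 0.46
finger_force: 0.0
```

```bash
cat >> h.py <<'E'
def st():
    s=r.get_state(); R=Rot.from_quat(s["eef_rot"]).as_matrix()
    print("t",s["clock"],"q7",s["q"][6].round(3),"pos",s["tool_pos"].round(4),"ang",np.degrees(np.arctan2(R[1,0],R[0,0])).round(2),"tilt",R[:2,2].round(4),"Ftool",(R.T@s["contact_force"]).round(2),"M",s["moment"].round(3),"op",round(s["opening"]*88,2),round(s["finger_force"],1))
E
python3 -c "
from h import *
st()"
```

```text
t 4.225 q7 -0.832 pos [ 0.4629 -0.2879  0.2704] ang 24.23 tilt [ 0.0006 -0.0004] Ftool [0.31 0.29 0.23] M [ 0.011  0.004 -0.007] op 40.47 0.0
```

>>> play_rows:
  translation:
    - [0,0,0]
    - [0,0,0]
    - [0,0,0]
  delta_rot:
    - [0,0,0]
    - [0,0,0]
    - [0,0,0]
  grip: [-1,-1,-1]

```text
clock: 4.6
tool_pos: [0.4632, -0.2888, 0.2703]
eef_rot: [0.978, 0.209, 0.001, 0.001]
contact_force: [1.9, -4.3, -0.0]
opening: 0.354
finger_force: 10.0
```

```bash
python3 -c "
from h import *
st()"
```

```text
t 4.6 q7 -0.833 pos [ 0.4632 -0.2888  0.2703] ang 24.19 tilt [ 0.0015 -0.0016] Ftool [-0.02  4.66  0.05] M [-0.811 -0.368 -0.048] op 31.12 10.0
```

>>> play_rows:
  translation:
    - [0,0.001,0]
    - [0,0,0]
    - [0,0,0]
  delta_rot:
    - [0,0,0]
    - [0,0,0]
    - [0,0,0]
  grip: [-1,-1,-1]
  squeeze: 50

```text
clock: 4.97
tool_pos: [0.4634, -0.2889, 0.2703]
eef_rot: [0.978, 0.21, 0.0, 0.0]
contact_force: [0.9, -3.6, 1.2]
opening: 0.345
finger_force: 50.0
```

```bash
python3 -c "
from h import *
st()"
```

```text
t 4.975 q7 -0.831 pos [ 0.4634 -0.2889  0.2703] ang 24.23 tilt [ 0.0006 -0.0005] Ftool [-0.63  3.71 -1.19] M [-0.565 -0.139 -0.012] op 30.34 50.0
```

>>> play_rows:
  translation:
    - [0,0,0]
    - [0,0,0]
  delta_rot:
    - [0,0,5]
    - [0,0,5]
  grip: [-1,-1]

```text
clock: 5.22
tool_pos: [0.4634, -0.289, 0.2702]
eef_rot: [0.992, 0.123, 0.0, 0.0]
contact_force: [1.4, -4.1, 1.3]
opening: 0.354
finger_force: 49.9
```

```bash
python3 -c "
from h import *
st()"
```

```text
t 5.225 q7 -0.96 pos [ 0.4634 -0.289   0.2702] ang 14.1 tilt [ 0.0007 -0.0006] Ftool [ 0.35  4.34 -1.34] M [-0.634 -0.189  0.214] op 31.14 49.9
```

>>> play_rows:
  translation:
    - [0,0,0]
    - [0,0,0]
  delta_rot:
    - [0,0,3]
    - [0,0,3]
  grip: [-1,-1]

```text
clock: 5.48
tool_pos: [0.4634, -0.2891, 0.2703]
eef_rot: [0.997, 0.071, 0.0, 0.0]
contact_force: [0.9, -4.0, 2.6]
opening: 0.348
finger_force: 49.9
```

```bash
python3 -c "
from h import *
st()"
```

```text
t 5.475 q7 -1.035 pos [ 0.4634 -0.2891  0.2703] ang 8.17 tilt [ 0.0007 -0.0009] Ftool [ 0.36  4.13 -2.64] M [-0.665 -0.154  0.179] op 30.63 49.9
```

```bash
cat >> h.py <<'E'
def lg():
    "log angle and Mz"
    s=r.get_state(); R=Rot.from_quat(s["eef_rot"]).as_matrix(); a=24.23-np.degrees(np.arctan2(R[1,0],R[0,0]))
    f=R.T@s["contact_force"]; l="%.2f %.2f %.4f %.4f %.2f %.2f"%(s["clock"],a,s["moment"][2],s["joint_torque"][6],f[0],f[1]); open("log.txt","a").write(l+"\n"); print(l)
E
python3 -c "
from h import *
lg()"
```

```text
5.47 16.06 0.1785 0.1183 0.36 4.13
```

>>> play_rows:
  translation:
    - [0,0,0]
  delta_rot:
    - [0,0,2]
  grip: [-1]

```text
clock: 5.6
tool_pos: [0.4634, -0.2891, 0.2703]
eef_rot: [0.999, 0.054, 0.0, 0.0]
contact_force: [1.9, -4.3, 2.1]
opening: 0.346
finger_force: 49.9
```

```bash
python3 -c "
from h import *
lg()
for i in range(3): r.snapshot('top'); lg()"
```

```text
5.60 18.05 0.2435 -0.0248 1.45 4.47
5.65 18.12 0.1749 -0.1309 0.89 4.27
5.70 18.02 0.0652 -0.1913 -0.16 4.12
5.75 18.00 0.0453 -0.0811 0.46 4.60
```

>>> play_rows:
  translation:
    - [0,0,0]
  delta_rot:
    - [0,0,2]
  grip: [-1]

```text
clock: 5.88
tool_pos: [0.4634, -0.2891, 0.2702]
eef_rot: [0.999, 0.036, 0.0, 0.0]
contact_force: [0.7, -5.1, 3.7]
opening: 0.347
finger_force: 49.9
```

```bash
python3 -c "
from h import *
lg()"
```

```text
5.88 20.08 0.1813 0.1024 0.33 5.12
```

>>> play_rows:
  translation:
    - [0,0,0]
  delta_rot:
    - [0,0,2]
  grip: [-1]

```text
clock: 6.0
tool_pos: [0.4634, -0.2892, 0.2702]
eef_rot: [1.0, 0.018, 0.0, 0.0]
contact_force: [0.7, -4.5, 4.0]
opening: 0.348
finger_force: 49.9
```

```bash
python3 -c "
from h import *
lg()"
```

```text
6.00 22.13 0.1984 0.0208 0.52 4.52
```

>>> play_rows:
  translation:
    - [0,0,0]
  delta_rot:
    - [0,0,1.5]
  grip: [-1]

```text
clock: 6.12
tool_pos: [0.4634, -0.2892, 0.2702]
eef_rot: [1.0, 0.005, 0.0, 0.0]
contact_force: [0.9, -5.1, 3.7]
opening: 0.345
finger_force: 49.9
```

```bash
python3 -c "
from h import *
lg()"
```

```text
6.12 23.62 0.2369 -0.0558 0.84 5.11
```

>>> play_rows:
  translation:
    - [0,0,0]
  delta_rot:
    - [0,0,1.5]
  grip: [-1]

```text
clock: 6.25
tool_pos: [0.4634, -0.2892, 0.2702]
eef_rot: [1.0, -0.008, 0.0, 0.0]
contact_force: [1.3, -5.8, 2.9]
opening: 0.346
finger_force: 49.9
```

```bash
python3 -c "
from h import *
lg()"
```

```text
6.25 25.12 0.2497 -0.0390 1.44 5.75
```

>>> play_rows:
  translation:
    - [0,0,0]
  delta_rot:
    - [0,0,1.5]
  grip: [-1]

```text
clock: 6.38
tool_pos: [0.4634, -0.2892, 0.2702]
eef_rot: [1.0, -0.021, 0.0, 0.0]
contact_force: [1.2, -4.7, 3.8]
opening: 0.345
finger_force: 49.9
```

```bash
python3 -c "
from h import *
lg()"
```

```text
6.38 26.62 0.1782 -0.0389 1.39 4.66
```

>>> play_rows:
  translation:
    - [0,0,0]
  delta_rot:
    - [0,0,1.5]
  grip: [-1]

```text
clock: 6.5
tool_pos: [0.4634, -0.2892, 0.2702]
eef_rot: [0.999, -0.034, 0.0, 0.0]
contact_force: [0.8, -5.5, 3.7]
opening: 0.349
finger_force: 49.9
```

```bash
python3 -c "
from h import *
lg();st()"
```

```text
6.50 28.12 0.2044 -0.0390 1.15 5.46
t 6.5 q7 -1.187 pos [ 0.4634 -0.2892  0.2702] ang -3.89 tilt [ 0.0008 -0.0009] Ftool [ 1.15  5.46 -3.67] M [-0.976 -0.265  0.204] op 30.71 49.9
```

>>> play_rows:
  translation:
    - [0,0,0]
  delta_rot:
    - [0,0,1.5]
  grip: [-1]

```text
clock: 6.62
tool_pos: [0.4634, -0.2893, 0.2703]
eef_rot: [0.999, -0.047, 0.0, 0.0]
contact_force: [1.4, -5.3, 4.4]
opening: 0.349
finger_force: 49.9
```

```bash
python3 -c "
from h import *
lg()"
```

```text
6.62 29.62 0.2414 -0.0391 1.90 5.15
```

>>> play_rows:
  translation:
    - [0,0,0]
  delta_rot:
    - [0,0,1.5]
  grip: [-1]

```text
clock: 6.75
tool_pos: [0.4634, -0.2892, 0.2702]
eef_rot: [0.998, -0.06, 0.0, 0.0]
contact_force: [1.0, -4.8, 4.5]
opening: 0.354
finger_force: 49.9
```

```bash
python3 -c "
from h import *
lg()"
```

```text
6.75 31.12 0.2088 -0.0392 1.59 4.62
```

>>> play_rows:
  translation:
    - [0,0,0]
  delta_rot:
    - [0,0,1.5]
  grip: [-1]

```text
clock: 6.88
tool_pos: [0.4634, -0.2892, 0.2702]
eef_rot: [0.997, -0.073, 0.0, 0.0]
contact_force: [0.6, -4.6, 2.6]
opening: 0.345
finger_force: 49.9
```

```bash
python3 -c "
from h import *
lg()"
```

```text
6.88 32.63 0.1962 -0.0393 1.28 4.44
```

>>> play_rows:
  translation:
    - [0,0,0]
  delta_rot:
    - [0,0,1.5]
  grip: [-1]

```text
clock: 7.0
tool_pos: [0.4634, -0.2893, 0.2702]
eef_rot: [0.996, -0.086, 0.0, 0.0]
contact_force: [1.7, -4.7, 2.8]
opening: 0.344
finger_force: 49.9
```

```bash
python3 -c "
from h import *
lg();st()"
```

```text
7.00 34.13 0.1718 -0.0394 2.53 4.30
t 7.0 q7 -1.262 pos [ 0.4634 -0.2893  0.2702] ang -9.9 tilt [ 0.0008 -0.001 ] Ftool [ 2.53  4.3  -2.77] M [-0.978 -0.222  0.172] op 30.3 49.9
```

>>> play_rows:
  translation:
    - [0,0,0]
    - [0,0,0]
  delta_rot:
    - [0,0,1.5]
    - [0,0,1.5]
  grip: [-1,-1]

```text
clock: 7.25
tool_pos: [0.4634, -0.2893, 0.2702]
eef_rot: [0.994, -0.112, 0.0, 0.0]
contact_force: [1.6, -5.0, 3.8]
opening: 0.351
finger_force: 49.9
```

```bash
python3 -c "
from h import *
lg()"
```

```text
7.25 37.13 0.1468 -0.0395 2.65 4.52
```

>>> play_rows:
  translation:
    - [0,0,0]
  delta_rot:
    - [0,0,1.5]
  grip: [-1]

```text
clock: 7.38
tool_pos: [0.4634, -0.2893, 0.2702]
eef_rot: [0.992, -0.125, 0.0, 0.0]
contact_force: [2.0, -5.4, 2.9]
opening: 0.352
finger_force: 49.9
```

```bash
python3 -c "
from h import *
lg()"
```

```text
7.38 38.63 0.1998 -0.0396 3.32 4.74
```

>>> play_rows:
  translation:
    - [0,0,0]
  delta_rot:
    - [0,0,1.5]
  grip: [-1]

```text
clock: 7.5
tool_pos: [0.4633, -0.2893, 0.2702]
eef_rot: [0.99, -0.138, 0.0, 0.0]
contact_force: [0.5, -5.3, 2.6]
opening: 0.35
finger_force: 49.9
```

```bash
python3 -c "
from h import *
lg()"
```

```text
7.50 40.13 0.1852 -0.0396 1.91 4.95
```

>>> play_rows:
  translation:
    - [0,0,0]
    - [0,0,0]
  delta_rot:
    - [0,0,1.5]
    - [0,0,1.5]
  grip: [-1,-1]

```text
clock: 7.75
tool_pos: [0.4633, -0.2894, 0.2702]
eef_rot: [0.986, -0.164, 0.001, 0.0]
contact_force: [0.9, -5.8, 3.1]
opening: 0.348
finger_force: 49.9
```

```bash
python3 -c "
from h import *
lg()"
```

```text
7.75 43.14 0.1768 -0.0398 2.77 5.21
```

>>> play_rows:
  translation:
    - [0,0,0]
  delta_rot:
    - [0,0,1.5]
  grip: [-1]

```text
clock: 7.88
tool_pos: [0.4633, -0.2894, 0.2702]
eef_rot: [0.984, -0.177, 0.0, 0.0]
contact_force: [1.5, -5.3, 3.7]
opening: 0.35
finger_force: 49.9
```

```bash
python3 -c "
from h import *
lg()"
```

```text
7.88 44.64 0.2217 -0.0398 3.27 4.42
```

>>> play_rows:
  translation:
    - [0,0,0]
  delta_rot:
    - [0,0,1.5]
  grip: [-1]

```text
clock: 8.0
tool_pos: [0.4633, -0.2894, 0.2702]
eef_rot: [0.982, -0.19, 0.0, 0.0]
contact_force: [1.2, -6.0, 3.5]
opening: 0.35
finger_force: 49.9
```

```bash
python3 -c "
from h import *
lg()"
```

```text
8.00 46.13 0.2311 -0.0399 3.37 5.13
```

>>> play_rows:
  translation:
    - [0,0,0]
  delta_rot:
    - [0,0,0.75]
  grip: [-1]

```text
clock: 8.12
tool_pos: [0.4633, -0.2894, 0.2702]
eef_rot: [0.981, -0.196, 0.0, 0.001]
contact_force: [1.0, -5.0, 3.8]
opening: 0.346
finger_force: 49.9
```

```bash
python3 -c "
from h import *
lg()"
```

```text
8.12 46.87 0.2091 -0.1417 2.82 4.28
```

>>> play_rows:
  translation:
    - [0,0,0]
  delta_rot:
    - [0,0,0.75]
  grip: [-1]

```text
clock: 8.25
tool_pos: [0.4633, -0.2894, 0.2703]
eef_rot: [0.979, -0.203, 0.001, 0.001]
contact_force: [1.2, -5.1, 3.3]
opening: 0.345
finger_force: 49.9
```

```bash
python3 -c "
from h import *
lg()"
```

```text
8.25 47.62 0.1602 -0.1174 3.10 4.24
```

>>> play_rows:
  translation:
    - [0,0,0]
  delta_rot:
    - [0,0,0.75]
  grip: [-1]

```text
clock: 8.38
tool_pos: [0.4633, -0.2894, 0.2702]
eef_rot: [0.978, -0.209, 0.001, 0.001]
contact_force: [1.0, -5.4, 3.2]
opening: 0.352
finger_force: 49.9
```

```bash
python3 -c "
from h import *
lg()"
```

```text
8.38 48.36 0.1646 -0.1170 3.13 4.49
```

>>> play_rows:
  translation:
    - [0,0,0]
  delta_rot:
    - [0,0,0.75]
  grip: [-1]

```text
clock: 8.5
tool_pos: [0.4633, -0.2894, 0.2702]
eef_rot: [0.977, -0.215, 0.001, 0.0]
contact_force: [0.6, -4.8, 3.6]
opening: 0.347
finger_force: 49.9
```

```bash
python3 -c "
from h import *
lg();st()"
```

```text
8.50 49.11 0.1635 -0.1169 2.57 4.14
t 8.5 q7 -1.449 pos [ 0.4633 -0.2894  0.2702] ang -24.88 tilt [ 0.0008 -0.0012] Ftool [ 2.57  4.14 -3.56] M [-1.009 -0.255  0.163] op 30.53 49.9
```

>>> play_rows:
  translation:
    - [0,0,0]
  delta_rot:
    - [0,0,1.5]
  grip: [-1]

```text
clock: 8.62
tool_pos: [0.4633, -0.2894, 0.2702]
eef_rot: [0.974, -0.228, 0.001, 0.0]
contact_force: [1.0, -6.1, 3.6]
opening: 0.348
finger_force: 49.9
```

```bash
python3 -c "
from h import *
lg()"
```

```text
8.62 50.63 0.1819 -0.0153 3.60 5.07
```

>>> play_rows:
  translation:
    - [0,0,0]
  delta_rot:
    - [0,0,1.5]
  grip: [-1]

```text
clock: 8.75
tool_pos: [0.4633, -0.2895, 0.2702]
eef_rot: [0.97, -0.241, 0.001, 0.001]
contact_force: [0.8, -5.5, 4.3]
opening: 0.355
finger_force: 49.9
```

```bash
python3 -c "
from h import *
lg()"
```

```text
8.75 52.14 0.1793 -0.0396 3.28 4.54
```

>>> play_rows:
  translation:
    - [0,0,0]
  delta_rot:
    - [0,0,1.5]
  grip: [-1]

```text
clock: 8.88
tool_pos: [0.4633, -0.2894, 0.2702]
eef_rot: [0.967, -0.254, 0.001, 0.0]
contact_force: [1.0, -4.5, 3.8]
opening: 0.349
finger_force: 49.9
```

```bash
python3 -c "
from h import *
lg()"
```

```text
8.88 53.64 0.2213 -0.0400 3.10 3.43
```

>>> play_rows:
  translation:
    - [0,0,0]
  delta_rot:
    - [0,0,1.5]
  grip: [-1]

```text
clock: 9.0
tool_pos: [0.4633, -0.2895, 0.2702]
eef_rot: [0.964, -0.267, 0.001, 0.001]
contact_force: [0.8, -5.0, 3.9]
opening: 0.352
finger_force: 49.9
```

```bash
python3 -c "
from h import *
lg()"
```

```text
9.00 55.15 0.1670 -0.0401 3.24 3.88
```

>>> play_rows:
  translation:
    - [0,0,0]
  delta_rot:
    - [0,0,1.5]
  grip: [-1]

```text
clock: 9.12
tool_pos: [0.4633, -0.2895, 0.2702]
eef_rot: [0.96, -0.279, 0.001, 0.001]
contact_force: [1.0, -5.4, 2.1]
opening: 0.349
finger_force: 49.9
```

```bash
python3 -c "
from h import *
lg()"
```

```text
9.12 56.65 0.1932 -0.0401 3.70 4.00
```

>>> play_rows:
  translation:
    - [0,0,0]
  delta_rot:
    - [0,0,1.5]
  grip: [-1]

```text
clock: 9.25
tool_pos: [0.4633, -0.2895, 0.2702]
eef_rot: [0.957, -0.292, 0.001, 0.001]
contact_force: [2.0, -5.0, 3.5]
opening: 0.351
finger_force: 49.9
```

```bash
python3 -c "
from h import *
lg()"
```

```text
9.25 58.15 0.2142 -0.0401 4.43 3.08
```

>>> play_rows:
  translation:
    - [0,0,0]
  delta_rot:
    - [0,0,1.5]
  grip: [-1]

```text
clock: 9.38
tool_pos: [0.4632, -0.2895, 0.2702]
eef_rot: [0.953, -0.304, 0.001, 0.001]
contact_force: [1.0, -5.5, 3.3]
opening: 0.353
finger_force: 49.9
```

```bash
python3 -c "
from h import *
lg()"
```

```text
9.38 59.65 0.1622 -0.0401 3.98 3.89
```

>>> play_rows:
  translation:
    - [0,0,0]
  delta_rot:
    - [0,0,1.5]
  grip: [-1]

```text
clock: 9.5
tool_pos: [0.4632, -0.2895, 0.2702]
eef_rot: [0.949, -0.317, 0.001, 0.001]
contact_force: [0.1, -5.0, 3.0]
opening: 0.351
finger_force: 49.9
```

```bash
python3 -c "
from h import *
lg()"
```

```text
9.50 61.15 0.2022 -0.0401 3.07 3.93
```

>>> play_rows:
  translation:
    - [0,0,0]
  delta_rot:
    - [0,0,1.5]
  grip: [-1]

```text
clock: 9.62
tool_pos: [0.4632, -0.2895, 0.2703]
eef_rot: [0.944, -0.329, 0.001, 0.001]
contact_force: [0.6, -5.4, 3.6]
opening: 0.351
finger_force: 49.9
```

```bash
python3 -c "
from h import *
lg()"
```

```text
9.62 62.65 0.2483 -0.0401 3.86 3.89
```

Run:
```python
from h import *
a=r.snapshot("scene"); b=r.snapshot("top"); cv2.imwrite("pics/s1.png",a); cv2.imwrite("pics/t1.png",b)
cv2.imwrite("pics/c1.png",np.hstack([cv2.resize(a[125:225,355:435],(440,550),interpolation=2),cv2.resize(b[235:285,385:445][:, :],(360,300),interpolation=2).__class__(np.pad(cv2.resize(b[235:285,390:440],(350,350),interpolation=2),((0,200),(0,0),(0,0)))) if 0 else np.pad(cv2.resize(b[235:285,390:440],(350,350),interpolation=2),((0,200),(0,0),(0,0)))]))
```

```text
(no output)
```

View pics/c1.png

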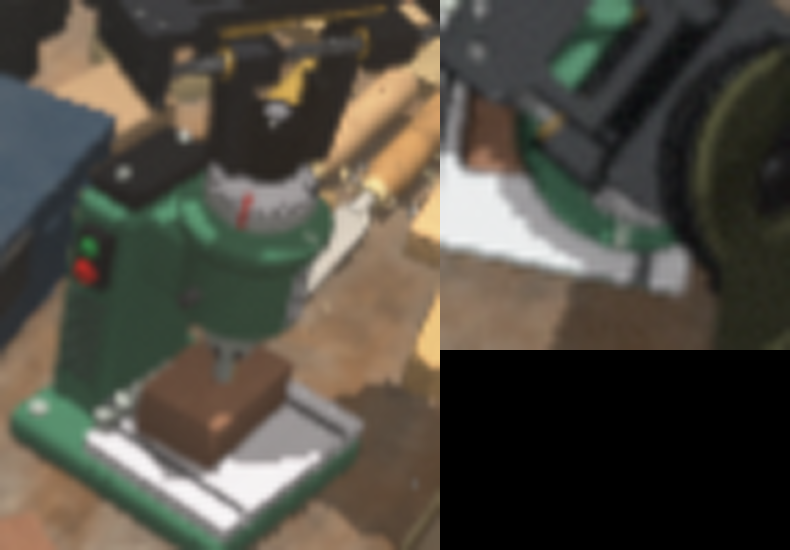

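The ring has turned with the knob: its red line is now at crop (245,210). The cutter, at crop (228,370), is nearly on the block. I'll carry on in small steps.

>>> play_rows:
  translation:
    - [0,0,0]
  delta_rot:
    - [0,0,1.5]
  grip: [-1]

```text
clock: 9.85
tool_pos: [0.4632, -0.2895, 0.2702]
eef_rot: [0.94, -0.341, 0.001, 0.001]
contact_force: [0.9, -6.1, 3.6]
opening: 0.349
finger_force: 49.9
```

```bash
python3 -c "
from h import *
lg()"
```

```text
9.85 64.14 0.1905 0.0039 4.61 4.05
```

>>> play_rows:
  translation:
    - [0,0,0]
  delta_rot:
    - [0,0,1.5]
  grip: [-1]

```text
clock: 9.98
tool_pos: [0.4632, -0.2896, 0.2702]
eef_rot: [0.935, -0.354, 0.001, 0.001]
contact_force: [-0.1, -5.9, 3.8]
opening: 0.344
finger_force: 49.9
```

```bash
python3 -c "
from h import *
lg()"
```

```text
9.97 65.65 0.2331 -0.0393 3.83 4.49
```

>>> play_rows:
  translation:
    - [0,0,0]
  delta_rot:
    - [0,0,1.5]
  grip: [-1]

```text
clock: 10.1
tool_pos: [0.4632, -0.2896, 0.2702]
eef_rot: [0.931, -0.366, 0.001, 0.001]
contact_force: [0.6, -5.6, 3.3]
opening: 0.348
finger_force: 49.9
```

```bash
python3 -c "
from h import *
lg()"
```

```text
10.10 67.15 0.1280 -0.0401 4.28 3.74
```

>>> play_rows:
  translation:
    - [0,0,0]
  delta_rot:
    - [0,0,1.5]
  grip: [-1]

```text
clock: 10.22
tool_pos: [0.4632, -0.2896, 0.2702]
eef_rot: [0.926, -0.378, 0.001, 0.001]
contact_force: [0.4, -5.5, 3.8]
opening: 0.349
finger_force: 49.9
```

```bash
python3 -c "
from h import *
lg()"
```

```text
10.22 68.66 0.1688 -0.0401 4.17 3.69
```

>>> play_rows:
  translation:
    - [0,0,0]
  delta_rot:
    - [0,0,1.5]
  grip: [-1]

```text
clock: 10.35
tool_pos: [0.4632, -0.2896, 0.2703]
eef_rot: [0.921, -0.39, 0.001, 0.001]
contact_force: [-0.9, -4.8, 3.6]
opening: 0.346
finger_force: 49.9
```

```bash
python3 -c "
from h import *
lg()"
```

```text
10.35 70.16 0.2334 -0.0494 2.84 4.00
```

>>> play_rows:
  translation:
    - [0,0,0]
  delta_rot:
    - [0,0,1.5]
  grip: [-1]

```text
clock: 10.48
tool_pos: [0.4632, -0.2896, 0.2702]
eef_rot: [0.916, -0.402, 0.001, 0.001]
contact_force: [0.1, -5.7, 3.3]
opening: 0.349
finger_force: 49.9
```

```bash
python3 -c "
from h import *
lg()"
```

```text
10.47 71.65 0.1733 -0.0588 4.26 3.78
```

The wrist-joint torque had held steady at -0.040. It now grows by 0.0094 per 1.5°, which matches the expected contact ramp, so the touch came at about 68.7°. Three more steps should give roughly 7 N.

>>> play_rows:
  translation:
    - [0,0,0]
  delta_rot:
    - [0,0,1.5]
  grip: [-1]

```text
clock: 10.6
tool_pos: [0.4632, -0.2896, 0.2703]
eef_rot: [0.91, -0.414, 0.001, 0.001]
contact_force: [1.3, -5.6, 3.8]
opening: 0.351
finger_force: 49.9
```

```bash
python3 -c "
from h import *
lg()"
```

```text
10.60 73.16 0.2058 -0.0682 5.10 2.70
```

>>> play_rows:
  translation:
    - [0,0,0]
  delta_rot:
    - [0,0,1.5]
  grip: [-1]

```text
clock: 10.72
tool_pos: [0.4631, -0.2896, 0.2702]
eef_rot: [0.905, -0.426, 0.001, 0.001]
contact_force: [0.5, -5.4, 4.3]
opening: 0.347
finger_force: 49.9
```

```bash
python3 -c "
from h import *
lg()"
```

```text
10.72 74.65 0.2967 -0.0776 4.51 3.10
```

>>> play_rows:
  translation:
    - [0,0,0]
  delta_rot:
    - [0,0,1.5]
  grip: [-1]

```text
clock: 10.85
tool_pos: [0.4631, -0.2897, 0.2702]
eef_rot: [0.899, -0.438, 0.001, 0.001]
contact_force: [1.0, -5.9, 3.5]
opening: 0.35
finger_force: 49.9
```

```bash
python3 -c "
from h import *
lg();st()"
```

```text
10.85 76.16 0.2706 -0.0869 5.29 2.89
t 10.85 q7 -1.785 pos [ 0.4631 -0.2897  0.2702] ang -51.93 tilt [ 0.0007 -0.0016] Ftool [ 5.29  2.89 -3.5 ] M [-1.025 -0.217  0.271] op 30.82 49.9
```

>>> play_rows:
  translation:
    - [0,0,0]
    - [0,0,0]
    - [0,0,0]
    - [0,0,0]
    - [0,0,0]
    - [0,0,0]
    - [0,0,0]
    - [0,0,-0.04]
    - [0,0,-0.04]
    - [0.011,0.04,0]
    - [0.011,0.04,0]
    - [0.011,0.04,0]
    - [0.011,0.04,0]
    - [0.011,0.04,0]
    - [0.011,0.04,0]
    - [0,0,0]
  delta_rot:
    - [0,0,0]
    - [0,0,0]
    - [0,0,0]
    - [0,0,0]
    - [0,0,0]
    - [0,0,0]
    - [0,0,0]
    - [0,0,0]
    - [0,0,0]
    - [0,0,0]
    - [0,0,0]
    - [0,0,0]
    - [0,0,0]
    - [0,0,0]
    - [0,0,0]
    - [0,0,0]
  grip: [-1,-1,1,1,1,1,1,1,1,1,1,1,1,1,1,1]

```text
clock: 12.85
tool_pos: [0.3119, -0.492, 0.3502]
eef_rot: [0.898, -0.44, -0.0, 0.001]
contact_force: [0.4, 1.3, -0.3]
opening: 0.999
finger_force: 0.0
```

```bash
cat >> h.py <<'E'
def shot(k):
    a=r.snapshot("scene"); b=r.snapshot("top"); cv2.imwrite(f"pics/s{k}.png",a); cv2.imwrite(f"pics/t{k}.png",b)
    cv2.imwrite(f"pics/c{k}.png",np.hstack([cv2.resize(a[138:173,385:420],(400,400),interpolation=2),cv2.resize(b[240:275,401:436],(400,400),interpolation=2)]))
AX=(.4627,-.2891)
E
python3 -c "
from h import *
shot(2); st()
# predicted red line (side+bevel) pixels for yaw-relative angles
for n in('scene','top'):
    for z,R in((.190,.028),(.199,.024)):
        print(n,z,[(t,*proj(n,[[AX[0]-R*np.cos(np.radians(t)),AX[1]-R*np.sin(np.radians(t)),z]])[0].round(1)) for t in (-115,-105,-95,-85,-75,-11)])
    print('ax',proj(n,[[*AX,.236],[*AX,.19]]).round(1))
    im=cv2.imread(f'pics/{n[0]}2.png').astype(int); c=(402,155) if n=='scene' else (419,255)
    rr=im[...,2]-im[...,:2].max(2); Y,X=np.mgrid[:400,:640]; m=(abs(X-c[0])<15)&(abs(Y-c[1])<14)&(rr>40)
    print([(x,y,rr[y,x]) for y,x in zip(*np.nonzero(m))])
"
```

```text
t 12.95 q7 -1.388 pos [ 0.3155 -0.4888  0.3498] ang -51.81 tilt [0.0003 0.0009] Ftool [0.37 0.02 0.36] M [ 0.096  0.027 -0.024] op 88.14 0.0
scene 0.19 [(-115, np.float64(393.7), np.float64(161.7)), (-105, np.float64(394.9), np.float64(162.6)), (-95, np.float64(396.4), np.float64(163.4)), (-85, np.float64(398.0), np.float64(164.1)), (-75, np.float64(399.8), np.float64(164.6)), (-11, np.float64(410.2), np.float64(163.4))]
scene 0.199 [(-115, np.float64(395.4), np.float64(158.6)), (-105, np.float64(396.5), np.float64(159.3)), (-95, np.float64(397.7), np.float64(160.0)), (-85, np.float64(399.1), np.float64(160.6)), (-75, np.float64(400.6), np.float64(161.0)), (-11, np.float64(409.6), np.float64(160.0))]
ax [[404.7 144.7]
 [401.8 158.8]]
[(np.int64(415), np.int64(147), np.int64(43)), (np.int64(416), np.int64(147), np.int64(43)), (np.int64(414), np.int64(148), np.int64(45)), (np.int64(415), np.int64(148), np.int64(42)), (np.int64(416), np.int64(148), np.int64(41)), (np.int64(413), np.int64(149), np.int64(45)), (np.int64(414), np.int64(149), np.int64(42)), (np.int64(415), np.int64(149), np
[... 1246 characters left out ...]
loat64(257.2)), (-11, np.float64(417.4), np.float64(266.0))]
top 0.199 [(-115, np.float64(411.1), np.float64(250.0)), (-105, np.float64(410.5), np.float64(251.7)), (-95, np.float64(410.2), np.float64(253.4)), (-85, np.float64(410.2), np.float64(255.2)), (-75, np.float64(410.6), np.float64(257.0)), (-11, np.float64(418.6), np.float64(264.6))]
ax [[424.3 255.3]
 [419.6 254.3]]
[(np.int64(408), np.int64(253), np.int64(65)), (np.int64(409), np.int64(253), np.int64(71)), (np.int64(410), np.int64(253), np.int64(58)), (np.int64(408), np.int64(254), np.int64(51)), (np.int64(409), np.int64(254), np.int64(60)), (np.int64(410), np.int64(254), np.int64(67)), (np.int64(411), np.int64(254), np.int64(56))]
```

View pics/c2.png

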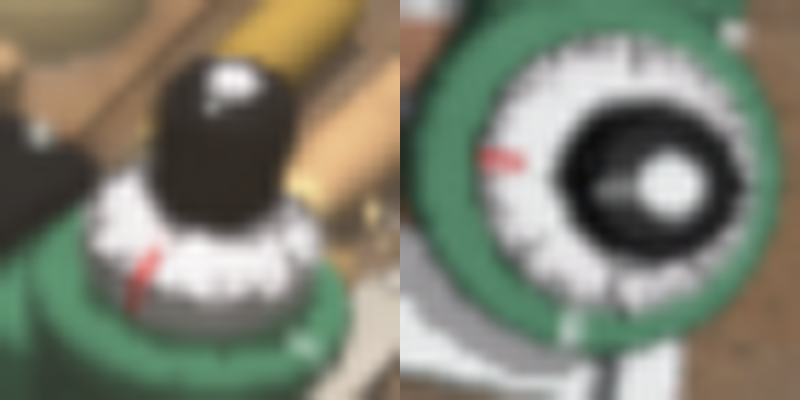

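The picture shows the red line at left in the top view (crop (500,161)), the index dab at (570,330) and the quarter line at (635,55), which agrees with the zero being about 80° clockwise of the index. I'll refine that per camera.

```bash
cat >> h.py <<'E'
from scipy.optimize import minimize
def mask(n,x,y,z0=.184):
    m=np.zeros((1600,2560),np.uint8); a=np.linspace(0,2*np.pi,60)
    for R,za,zb in((.028,0,.010),(.016,.018,.052)):
        P=np.vstack([np.c_[x+R*np.cos(a),y+R*np.sin(a),0*a+z0+z] for z in(za,zb)])
        cv2.fillConvexPoly(m,cv2.convexHull(((proj(n,P)+.5)*4).astype(np.float32)).astype(np.int32),1)
    return cv2.resize(m.astype(np.float32),(640,400),interpolation=cv2.INTER_AREA)
def axis(n):
    "axis as this camera sees it (silhouette fit)"
    L=[]
    for _ in range(2):
        d=r.silhouettes(n,"feed_knob")[0]["pixels"]
        L.append(minimize(lambda p:np.abs(mask(n,*p)-d).sum(),AX,method="Nelder-Mead",options=dict(initial_simplex=[AX,(.472,-.289),(.463,-.28)])).x)
    return np.mean(L,0)
def angle(n,A,P): return np.degrees(np.arctan2(-(P[1]-A[1]),-(P[0]-A[0])))
def cen(n,k,box,f):
    "weighted centroid in box of colour measure f"
    x0,x1,y0,y1=box; im=cv2.imread(f"pics/{n[0]}{k}.png").astype(float)[y0:y1,x0:x1]; w=f(im).clip(0)
    Y,X=np.mgrid[y0:y1,x0:x1]; return (X*w).sum()/w.sum(),(Y*w).sum()/w.sum(),w.sum()
RED=lambda im:im[...,2]-im[...,:2].max(2)-25
WHITE=lambda im:im[...,2]-115
def rayAt(n,uv,A):
    "intersect pixel ray with the bevel cone r=.028 at z<=.194 to r=.022 at .2"
    for z in np.linspace(.200,.184,161):
        P=atz(n,uv,z); R=np.hypot(*(P[:2]-A))
        if R>= (.028 if z<.194 else .028-(z-.194)): return P
    return P
E
python3 - <<'E'
from h import *
for n,rb,ib in(("scene",(394,401,158,167),(408,415,164,171)),("top",(406,413,250,258),(413,419,266,271))):
    A=axis(n); u=cen(n,2,rb,RED); i=cen(n,2,ib,WHITE); P=rayAt(n,u[:2],A); Q=atz(n,i[:2],.178)
    print(n,A.round(4),"red",np.round(u,2),P.round(4),round(angle(n,A,P),1),"idx",np.round(i,2),Q.round(4),round(angle(n,A,Q),1),np.hypot(*(Q[:2]-A)))
im=cv2.imread("pics/s2.png")[164:172,406:417]; print(im[...,2])
E
```

```text
scene [ 0.462  -0.2887] red [397.15 161.28 311.  ] [ 0.463  -0.2578  0.2   ] -91.8 idx [411.99 168.29 131.  ] [ 0.427  -0.2826  0.178 ] -9.8 0.03549991035685256
top [ 0.4632 -0.2886] red [409.37 253.5  267.  ] [ 0.4647 -0.263   0.2   ] -93.2 idx [415.82 267.7  325.  ] [ 0.4303 -0.2828  0.178 ] -10.0 0.033445473388796276
[[122 117 130 116 102  85  81  91  99 134 198]
 [108 105 100  93  83  75  88  94  96 122 196]
 [ 97  93  84  75  85  86  93  94  95 126 199]
 [ 79  73  69  74 110 125 114  97  94 147 204]
 [ 77  76  76  82 116 145 133  99  95 175 210]
 [ 90  90  91  92  94 100 111  99 115 198 216]
 [ 90  89  88  87  82  78  90 123 163 207 214]
 [ 82  77  75  74  69  69 103 167 205 214 196]]
```

```bash
python3 -c "
from h import *
st(); print(goto((.4628,-.2890,.246)).round(4))"
```

```text
t 13.15 q7 -1.387 pos [ 0.3167 -0.488   0.35  ] ang -51.63 tilt [0.0005 0.0007] Ftool [-0.3  -0.8   0.06] M [ 0.113 -0.003  0.022] op 87.84 0.0
[-0.0653 -0.238   0.1042]
```

>>> play_rows:
  translation:
    - [-0.011,-0.0397,0]
    - [-0.011,-0.0397,0]
    - [-0.011,-0.0397,0]
    - [-0.011,-0.0397,0]
    - [-0.011,-0.0397,0]
    - [-0.0103,-0.0395,0]
    - [0,0,0]
    - [0,0,0]
    - [0,0,0]
  delta_rot:
    - [0,0,0]
    - [0,0,0]
    - [0,0,0]
    - [0,0,0]
    - [0,0,0]
    - [0,0,0]
    - [0,0,0]
    - [0,0,0]
    - [0,0,0]
  grip: [1,1,1,1,1,1,1,1,1]
  squeeze: 10

```text
clock: 14.28
tool_pos: [0.4612, -0.2916, 0.3502]
eef_rot: [0.899, -0.438, 0.0, 0.0]
contact_force: [0.6, -0.3, -0.5]
opening: 1.0
finger_force: 0.0
```

```bash
python3 -c "
from h import *
st(); print(goto((.4628,-.2890,.246)).round(4))"
```

```text
t 14.275 q7 -1.812 pos [ 0.4612 -0.2916  0.3502] ang -51.89 tilt [-0.0003 -0.0007] Ftool [ 0.61 -0.31  0.46] M [ 0.081  0.012 -0.02 ] op 88.0 0.0
[-0.0011 -0.0029  0.1042]
```

>>> play_rows:
  translation:
    - [0,0,0.025]
    - [0,0,0.025]
    - [0,0,0]
    - [0,0,0]
    - [0,0,0]
  delta_rot:
    - [0,0,0]
    - [0,0,0]
    - [0,0,0]
    - [0,0,0]
    - [0,0,0]
  grip: [1,1,1,1,1]

```text
clock: 14.9
tool_pos: [0.4624, -0.2912, 0.3011]
eef_rot: [0.9, -0.437, 0.001, 0.0]
contact_force: [0.1, -0.1, -0.8]
opening: 1.0
finger_force: 0.0
```

```bash
python3 -c "
from h import *
st(); print(goto((.4628,-.2890,.246)).round(4))"
```

```text
t 14.9 q7 -1.791 pos [ 0.4624 -0.2912  0.3011] ang -51.81 tilt [ 0.0019 -0.0012] Ftool [ 0.17 -0.03  0.78] M [ 0.079 -0.003  0.021] op 87.99 0.0
[-0.0016 -0.0016  0.0551]
```

>>> play_rows:
  translation:
    - [-0.0015,-0.0017,0.02]
    - [0,0,0.02]
    - [0,0,0.015]
    - [0,0,0]
    - [0,0,0]
    - [0,0,0]
  delta_rot:
    - [0,0,0]
    - [0,0,0]
    - [0,0,0]
    - [0,0,0]
    - [0,0,0]
    - [0,0,0]
  grip: [1,1,1,1,1,1]

```text
clock: 15.65
tool_pos: [0.4628, -0.2887, 0.2458]
eef_rot: [0.9, -0.437, 0.001, 0.0]
contact_force: [0.4, -0.2, -0.0]
opening: 0.997
finger_force: 0.0
```

```bash
python3 -c "
from h import *
st(); print(goto((.4628,-.2890,.246)).round(4))"
```

```text
t 15.65 q7 -1.77 pos [ 0.4628 -0.2887  0.2458] ang -51.78 tilt [ 0.0014 -0.0008] Ftool [ 0.39 -0.17  0.04] M [ 0.121 -0.072  0.072] op 87.73 0.0
[ 0.0003  0.0002 -0.0002]
```

>>> play_rows:
  translation:
    - [0,0,0]
    - [0,0,0]
    - [0,0,0]
    - [0,0,0]
    - [0,0,0]
    - [0,0,0]
  delta_rot:
    - [0,0,0]
    - [0,0,0]
    - [0,0,0]
    - [0,0,0]
    - [0,0,0]
    - [0,0,0]
  grip: [-1,-1,-1,-1,-1,-1]

```text
clock: 16.4
tool_pos: [0.4623, -0.2885, 0.245]
eef_rot: [0.9, -0.437, -0.0, 0.0]
contact_force: [-1.7, -0.7, 0.5]
opening: 0.63
finger_force: 10.0
```

```bash
python3 -c "
from h import *
st()"
```

```text
t 16.4 q7 -1.77 pos [ 0.4623 -0.2885  0.245 ] ang -51.79 tilt [-0.0003 -0.0003] Ftool [-0.52  1.81 -0.48] M [-0.025  0.21   0.035] op 55.45 10.0
```

>>> play_rows:
  translation:
    - [0,0,0]
    - [0,0,0]
    - [0,0,0]
    - [0,0,0]
    - [0,0,0]
    - [0,0,0]
    - [0,0,0]
    - [0,0,0]
    - [0,0,0]
    - [0,0,0]
    - [0,0,0]
    - [0,0,0]
    - [0,0,0]
    - [0,0,0]
    - [0,0,0]
    - [0,0,0]
    - [0,0,0]
    - [0,0,0]
    - [0,0,0]
    - [0,0,0]
  delta_rot:
    - [0,0,-4.5]
    - [0,0,-4.5]
    - [0,0,-4.5]
    - [0,0,-4.5]
    - [0,0,-4.5]
    - [0,0,-4.5]
    - [0,0,-4.5]
    - [0,0,-4.5]
    - [0,0,-4.5]
    - [0,0,-4.5]
    - [0,0,-4.5]
    - [0,0,-4.5]
    - [0,0,-4.5]
    - [0,0,-4.5]
    - [0,0,-4.5]
    - [0,0,-4.5]
    - [0,0,-4.5]
    - [0,0,-4.5]
    - [0,0,0]
    - [0,0,0]
  grip: [-1,-1,-1,-1,-1,-1,-1,-1,-1,-1,-1,-1,-1,-1,-1,-1,-1,-1,-1,-1]

```text
clock: 18.9
tool_pos: [0.462, -0.2895, 0.245]
eef_rot: [0.968, 0.251, -0.0, 0.001]
contact_force: [-2.0, -4.7, 0.6]
opening: 0.631
finger_force: 10.0
```

```bash
python3 -c "
from h import *
st()"
```

```text
t 18.9 q7 -0.795 pos [ 0.462  -0.2895  0.245 ] ang 29.1 tilt [-0.0004 -0.0015] Ftool [-3.99  3.13 -0.55] M [-0.983  0.326  0.121] op 55.53 10.0
```

>>> play_rows:
  translation:
    - [0,0,0]
    - [0,0,0]
    - [0,0,0]
    - [0,0,0]
    - [0,0,0]
    - [0,0,-0.05]
    - [0,0,-0.05]
    - [-0.038,0.017,0]
    - [-0.038,0.017,0]
    - [-0.038,0.017,0]
    - [-0.038,0.017,0]
    - [-0.038,0.017,0]
    - [-0.038,0.017,0]
  delta_rot:
    - [0,0,0]
    - [0,0,0]
    - [0,0,0]
    - [0,0,0]
    - [0,0,0]
    - [0,0,0]
    - [0,0,0]
    - [0,0,0]
    - [0,0,0]
    - [0,0,0]
    - [0,0,0]
    - [0,0,0]
    - [0,0,0]
  grip: [1,1,1,1,1,1,1,1,1,1,1,1,1]

```text
clock: 20.52
tool_pos: [0.3124, -0.4896, 0.345]
eef_rot: [0.968, 0.252, 0.0, -0.0]
contact_force: [-0.1, -1.1, 0.2]
opening: 1.001
finger_force: 0.0
```

```bash
python3 -c "
from h import *
shot(3); st()
for n,rb in(('scene',(404,416,155,168)),('top',(411,424,259,268))):
    A=axis(n); u=cen(n,3,rb,RED); P=rayAt(n,u[:2],A); print(n,A.round(4),'red',np.round(u,2),P.round(4),round(angle(n,A,P),1))
"
```

```text
t 20.625 q7 -0.297 pos [ 0.3085 -0.493   0.3447] ang 28.71 tilt [-0.0031 -0.0027] Ftool [ 0.05 -0.22  0.22] M [ 0.013  0.    -0.062] op 87.94 0.0
scene [ 0.4616 -0.2872] red [410.07 161.23 295.  ] [ 0.4354 -0.279   0.2   ] -17.3
top [ 0.4625 -0.288 ] red [417.33 265.16 230.  ] [ 0.438  -0.2814  0.2   ] -14.9
```

View pics/c3.png

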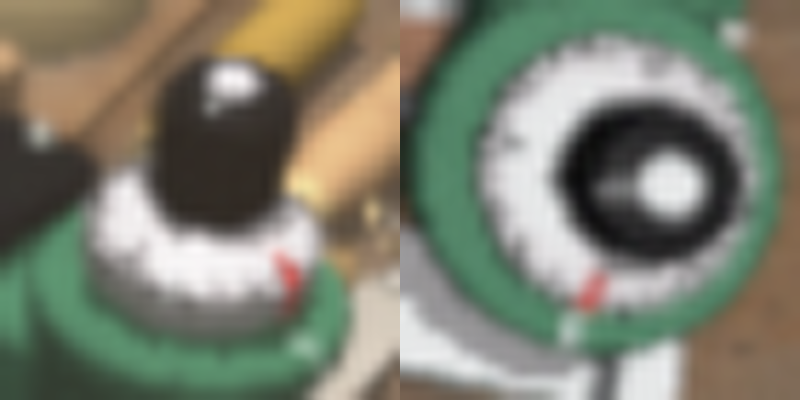

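The red line's extension runs close to the index dab in both views. A joint fit over all pictures, using the known turns of 76.2° and 80.9°, should give the remaining error.

```bash
cat > fit.py <<'E'
from h import *
IDX=lambda im:im[...,2]-100+0*im[...,1]
B={"scene":{0:(402,415,155,168),2:(394,401,158,167),3:(404,416,155,168)},"top":{0:(411,424,261,268),2:(406,413,250,258),3:(411,424,259,268)}}
def obs(ks):
    O=[]
    for n in B:
        for k in ks:
            O.append((n,k,cen(n,k,B[n][k],lambda im:(RED(im)-5))[:2]))
            box=(409,413,166,169) if n=="scene" else (414,418,267,270)
            O.append((n,"i",cen(n,k,box,lambda im:im[...,2]-90)[:2]))
    return O
def run(dz,O):
    "dz: {k: red angle minus red angle at 3} (deg)"
    def res(p,full=False):
        yaw,z3,ri=p[0],p[1],p[2]; out=[]
        for n,k,uv in O:
            j=3+3*(n=="top"); dx,dy,rr=p[j:j+3]
            if k=="i": t,R,z=yaw,ri,.178
            else: t,R,z=z3+dz[k],rr,.194+max(.028-rr,-.004 )
            t=np.radians(t); P=[AX[0]+dx/1e3-R*np.cos(t),AX[1]+dy/1e3-R*np.sin(t),z]
            out+=list(proj(n,[P])[0]-uv)
        if full:
            for o,e in zip(O,np.reshape(out,(-1,2))): print(o[0],o[1],np.round(o[2],2),e.round(2))
            return
        return np.array(out+[p[3]*.05,p[4]*.05,p[6]*.05,p[7]*.05])
    q=least_squares(res,[-11,-13,.036,0,0,.026,0,0,.026],x_scale=[1,1,.001,1,1,.001,1,1,.001]); res(q.x,True)
    C=np.linalg.pinv(q.jac.T@q.jac)*.2**2; print("yaw,zero",q.x[:2].round(2),"err",(q.x[1]-q.x[0]).round(2),"+-",np.sqrt(C[0,0]+C[1,1]-2*C[0,1]).round(2),q.x[2:].round(4))
    return q.x
E
python3 - <<'E'
from fit import *
run({0:-80.9+76.2,2:-80.9,3:0},obs([0,2,3]))
run({2:-80.9,3:0},obs([2,3]))
E
```

```text
[ WARN:0@0.953] global loadsave.cpp:275 findDecoder imread_('pics/s0.png'): can't open/read file: check file path/integrity
Traceback (most recent call last):
  File "fit.py", line 8, in obs
    O.append((n,k,cen(n,k,B[n][k],lambda im:(RED(im)-5))[:2]))
                  ~~~^^^^^^^^^^^^^^^^^^^^^^^^^^^^^^^^^^^
  File "h.py", line 52, in cen
    x0,x1,y0,y1=box; im=cv2.imread(f"pics/{n[0]}{k}.png").astype(float)[y0:y1,x0:x1]; w=f(im).clip(0)
                        ^^^^^^^^^^^^^^^^^^^^^^^^^^^^^^^^^^^^^^^^
AttributeError: 'NoneType' object has no attribute 'astype'
```

```bash
cp pics/scene0.png pics/s0.png; cp pics/top0.png pics/t0.png
python3 - <<'E'
from fit import *
run({0:-80.9+76.2,2:-80.9,3:0},obs([0,2,3]))
run({2:-80.9,3:0},obs([2,3]))
E
```

```text
scene 0 [409.04 161.74] [0.15 0.02]
scene i [411.12 167.59] [0.   0.03]
scene 2 [397.17 161.23] [-0.07 -0.04]
scene i [411.12 167.59] [0.01 0.03]
scene 3 [409.78 161.53] [-0.04 -0.06]
scene i [411.18 167.6 ] [-0.06  0.02]
top 0 [416.49 264.71] [-0.01  0.08]
top i [415.66 268.03] [ 0.04 -0.  ]
top 2 [409.35 253.5 ] [-0.01  0.02]
top i [415.64 268.06] [ 0.06 -0.03]
top 3 [417.34 265.16] [-0.03 -0.11]
top i [415.75 267.98] [-0.05  0.05]
yaw,zero [-10.1  -14.57] err -4.47 +- 0.88 [ 0.0331  0.1141 -0.6479  0.0262 -0.5846  0.7674  0.0249]
scene 2 [397.17 161.23] [-0.03 -0.02]
scene i [411.12 167.59] [0.02 0.03]
scene 3 [409.78 161.53] [ 0.04 -0.02]
scene i [411.18 167.6 ] [-0.04  0.02]
top 2 [409.35 253.5 ] [-0.01  0.02]
top i [415.64 268.06] [ 0.07 -0.04]
top 3 [417.34 265.16] [-0.01 -0.02]
top i [415.75 267.98] [-0.04  0.04]
yaw,zero [-10.41 -14.72] err -4.31 +- 1.13 [ 0.033  -0.0248 -0.8541  0.0263 -0.6711  0.5875  0.0251]
```

The residuals are under 0.1 px: the zero is still 4.4° clockwise of the index. I'll regrip the ring for the correction.

>>> play_rows:
  translation:
    - [0.038,-0.017,0]
    - [0.038,-0.017,0]
    - [0.038,-0.017,0]
    - [0.038,-0.017,0]
    - [0.038,-0.017,0]
    - [0.038,-0.017,0]
    - [0,0,0.025]
    - [0,0,0.025]
    - [0,0,0]
    - [0,0,0]
    - [0,0,0]
  delta_rot:
    - [0,0,0]
    - [0,0,0]
    - [0,0,0]
    - [0,0,0]
    - [0,0,0]
    - [0,0,0]
    - [0,0,0]
    - [0,0,0]
    - [0,0,0]
    - [0,0,0]
    - [0,0,0]
  grip: [1,1,1,1,1,1,1,1,1,1,1]

```text
clock: 22.2
tool_pos: [0.4631, -0.2884, 0.2961]
eef_rot: [0.968, 0.252, 0.001, 0.001]
contact_force: [0.7, 0.0, 0.6]
opening: 1.0
finger_force: 0.0
```

```bash
python3 -c "
from h import *
st(); print(goto((.4627,-.2890,.246)).round(4))"
```

```text
t 22.2 q7 -0.771 pos [ 0.4631 -0.2884  0.2961] ang 29.24 tilt [ 0.002 -0.001] Ftool [ 0.62  0.3  -0.59] M [-0.015 -0.006  0.044] op 87.97 0.0
[-0.0007  0.0003  0.0501]
```

>>> play_rows:
  translation:
    - [0,0.0003,0.02]
    - [0,0,0.02]
    - [0,0,0.01]
    - [0,0,0]
    - [0,0,0]
    - [0,0,0]
    - [0,0,0]
    - [0,0,0]
    - [0,0,0]
    - [0,0,0]
    - [0,0,0]
  delta_rot:
    - [0,0,0]
    - [0,0,0]
    - [0,0,0]
    - [0,0,0]
    - [0,0,0]
    - [0,0,0]
    - [0,0,0]
    - [0,0,0]
    - [0,0,0]
    - [0,0,0]
    - [0,0,0]
  grip: [1,1,1,1,1,-1,-1,-1,-1,-1,-1]
  squeeze: 10

```text
clock: 23.58
tool_pos: [0.4629, -0.2891, 0.2452]
eef_rot: [0.968, 0.252, 0.0, 0.001]
contact_force: [1.9, -1.8, -0.1]
opening: 0.632
finger_force: 10.0
```

```bash
python3 -c "
from h import *
st()"
```

```text
t 23.575 q7 -0.796 pos [ 0.4629 -0.2891  0.2452] ang 29.21 tilt [ 0.0009 -0.0009] Ftool [0.8  2.46 0.09] M [-0.443 -0.24  -0.051] op 55.63 10.0
```

>>> play_rows:
  translation:
    - [0,0,0]
    - [0,0,0]
    - [0,0,0]
    - [0,0,0]
  delta_rot:
    - [0,0,-2.2]
    - [0,0,-2.2]
    - [0,0,0]
    - [0,0,0]
  grip: [-1,-1,-1,-1]

```text
clock: 24.08
tool_pos: [0.4629, -0.289, 0.2452]
eef_rot: [0.957, 0.289, 0.0, 0.0]
contact_force: [1.7, -4.3, -0.8]
opening: 0.63
finger_force: 10.0
```

```bash
python3 -c "
from h import *
st()"
```

```text
t 24.075 q7 -0.741 pos [ 0.4629 -0.289   0.2452] ang 33.62 tilt [ 0.0009 -0.0007] Ftool [-0.98  4.47  0.78] M [-0.838 -0.445  0.058] op 55.42 10.0
```

>>> play_rows:
  translation:
    - [0,0,0]
    - [0,0,0]
    - [0,0,0]
    - [0,0,0]
    - [0,0,0]
    - [0,0,-0.05]
    - [0,0,-0.05]
    - [-0.039,0.014,0]
    - [-0.039,0.014,0]
    - [-0.039,0.014,0]
    - [-0.039,0.014,0]
    - [-0.039,0.014,0]
    - [-0.039,0.014,0]
  delta_rot:
    - [0,0,0]
    - [0,0,0]
    - [0,0,0]
    - [0,0,0]
    - [0,0,0]
    - [0,0,0]
    - [0,0,0]
    - [0,0,0]
    - [0,0,0]
    - [0,0,0]
    - [0,0,0]
    - [0,0,0]
    - [0,0,0]
  grip: [1,1,1,1,1,1,1,1,1,1,1,1,1]

```text
clock: 25.7
tool_pos: [0.3133, -0.489, 0.345]
eef_rot: [0.957, 0.289, 0.0, -0.0]
contact_force: [1.2, 0.0, -0.1]
opening: 1.0
finger_force: 0.0
```

Run:
```python
from fit import *
shot(4); st()
for n in B: B[n][4]=B[n][3]
O=obs([0,2,3,4]); run({0:-80.9+76.2,2:-80.9,3:0,4:4.4},O)
O=obs([4,2]);run({2:-85.3,4:0},O)
```

```text
t 25.8 q7 -0.241 pos [ 0.3095 -0.4925  0.3446] ang 33.11 tilt [-0.0032 -0.0026] Ftool [ 0.05  0.76 -0.22] M [ 0.045  0.006 -0.006] op 87.98 0.0
scene 0 [409.04 161.74] [ 0.13 -0.05]
scene i [411.12 167.59] [-0.    0.03]
scene 2 [397.17 161.23] [-0.03 -0.12]
scene i [411.12 167.59] [-0.    0.03]
scene 3 [409.78 161.53] [-0.07 -0.12]
scene i [411.18 167.6 ] [-0.06  0.02]
scene 4 [410.08 160.91] [0.09 0.21]
scene i [411.16 167.61] [-0.05  0.01]
top 0 [416.49 264.71] [-0.04  0.16]
top i [415.66 268.03] [0.05 0.  ]
top 2 [409.35 253.5 ] [-0.05  0.01]
top i [415.64 268.06] [ 0.07 -0.03]
top 3 [417.34 265.16] [-0.05 -0.03]
top i [415.75 267.98] [-0.04  0.05]
top 4 [418.03 265.53] [ 0.07 -0.21]
top i [415.72 267.99] [-0.01  0.04]
yaw,zero [-10.2  -14.71] err -4.51 +- 0.73 [ 0.0331  0.0788 -0.6915  0.026  -0.6557  0.6931  0.0251]
scene 4 [410.08 160.91] [0.07 0.16]
scene i [411.16 167.61] [-0.07  0.01]
scene 2 [397.17 161.23] [ 0.01 -0.19]
scene i [411.12 167.59] [-0.02  0.03]
top 4 [418.03 265.53] [ 0.05 -0.1 ]
top i [415.72 267.99] [-0.01  0.06]
top 2 [409.35 253.5 ] [-0.1   0.04]
top i [415.64 268.06] [ 0.06 -0.01]
yaw,zero [-10.37 -10.43] err -0.05 +- 1.09 [ 0.033   0.0325 -0.7399  0.0259 -0.7908  0.6239  0.0252]
```

View pics/c4.png

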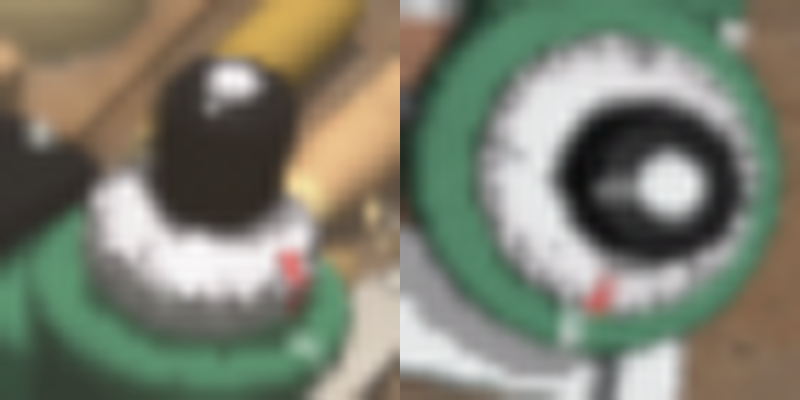

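Run:
```python
from fit import *
for n in B: B[n][4]=B[n][3]
for n,A in(("top",(.46200,-.2884)),("top",(.4626,-.2884)),("scene",(.4628,-.2898)),("scene",(.462,-.2888))):
    for z in (.195,.197,.199):
        print(n,A,z,[(k,round(angle(n,A,atz(n,uv,z)),1)) for _,k,uv in [o for o in obs([0,2,3,4]) if o[0]==n] if k!="i"])
    i=[o[2] for o in obs([4]) if o[0]==n and o[1]=="i"][0]; print("idx",[round(angle(n,A,atz(n,i,z)),1) for z in(.176,.178,.180)])
im=cv2.imread("pics/t4.png").astype(int)[262:271,411:424]; print(im[...,2]-im[...,:2].max(2)); print(im[...,2])
```

```text
top (0.462, -0.2884) 0.195 [(0, np.float64(-18.5)), (2, np.float64(-95.7)), (3, np.float64(-13.4)), (4, np.float64(-9.5))]
top (0.462, -0.2884) 0.197 [(0, np.float64(-19.6)), (2, np.float64(-95.8)), (3, np.float64(-14.5)), (4, np.float64(-10.5))]
top (0.462, -0.2884) 0.199 [(0, np.float64(-20.7)), (2, np.float64(-95.9)), (3, np.float64(-15.6)), (4, np.float64(-11.6))]
idx [np.float64(-9.4), np.float64(-10.2), np.float64(-11.0)]
top (0.4626, -0.2884) 0.195 [(0, np.float64(-18.0)), (2, np.float64(-94.3)), (3, np.float64(-13.1)), (4, np.float64(-9.2))]
top (0.4626, -0.2884) 0.197 [(0, np.float64(-19.1)), (2, np.float64(-94.4)), (3, np.float64(-14.1)), (4, np.float64(-10.3))]
top (0.4626, -0.2884) 0.199 [(0, np.float64(-20.2)), (2, np.float64(-94.6)), (3, np.float64(-15.2)), (4, np.float64(-11.3))]
idx [np.float64(-9.2), np.float64(-10.0), np.float64(-10.8)]
scene (0.4628, -0.2898) 0.195 [(0, np.float64(-18.0)), (2, np.float64(-96.1)), (3, np.float64(-12.8)), (4, np.float64(-6.1))]
scene (0.4628, -0.2898) 0.197 [(0, np.float64(-22.9)), (2, np.float64(-93.5)), (3, np.float64(-17.9)), (4, 
[... 936 characters left out ...]
3 -26 -17   6  15  -3 -10 -21 -28 -36]
 [-37 -46 -50 -44 -24 -27 -36 -43 -43 -42 -47 -48 -49]
 [-11 -23 -36 -35 -14 -25 -42 -49 -49 -49 -49 -45 -36]
 [ -1  -4  -9 -14 -11 -20 -32 -36 -35 -29 -24 -17 -10]]
[[144 180 210 214 223 226 206 155 110  91  72  60  52]
 [110 168 178 204 220 224 223 194 153 137 130 127 130]
 [ 77 121 135 170 191 209 218 195 189 194 196 192 190]
 [ 79  85  91 115 170 176 197 193 200 210 211 203 179]
 [ 82  82  78  80 134 141 179 187 181 190 175 171 134]
 [ 82  83  82  84 134 144 142 136 126 127 115 117  98]
 [ 81  79  81  95 157 147 109  88  85  84  85  86  84]
 [115  96  82  96 162 146 101  84  83  83  86  89  99]
 [143 133 117 116 135 116  89  71  68  86 119 139 179]]
```

The red line now points at the index to within about 1° in both views (top view: zero about -10.4°, index about -10.1°). Next I return to the knob.

>>> play_rows:
  translation:
    - [0.039,-0.014,0]
    - [0.039,-0.014,0]
    - [0.039,-0.014,0]
    - [0.039,-0.014,0]
    - [0.039,-0.014,0]
    - [0.039,-0.014,0]
    - [0,0,0.02]
    - [0,0,0.01]
    - [0,0,0]
    - [0,0,0]
    - [0,0,0]
  delta_rot:
    - [0,0,0]
    - [0,0,0]
    - [0,0,0]
    - [0,0,0]
    - [0,0,0]
    - [0,0,0]
    - [0,0,0]
    - [0,0,0]
    - [0,0,0]
    - [0,0,0]
    - [0,0,0]
  grip: [1,1,1,1,1,1,1,1,1,1,1]

```text
clock: 27.18
tool_pos: [0.4626, -0.2891, 0.3156]
eef_rot: [0.957, 0.289, 0.0, 0.0]
contact_force: [0.3, -0.2, -0.3]
opening: 1.001
finger_force: 0.0
```

```bash
python3 -c "
from h import *
st(); print(goto((.4627,-.2891,.270)).round(4))"
```

```text
t 27.175 q7 -0.704 pos [ 0.4626 -0.2891  0.3156] ang 33.57 tilt [ 0.001  -0.0006] Ftool [0.16 0.38 0.32] M [-0.009 -0.02   0.007] op 88.06 0.0
[0.     0.     0.0456]
```

>>> play_rows:
  translation:
    - [0,0,0.02]
    - [0,0,0.02]
    - [0,0,0.0055]
    - [0,0,0]
    - [0,0,0]
    - [0,0,0]
    - [0,0,0]
    - [0,0,0]
    - [0,0,0]
    - [0,0,0]
    - [0,0,0]
    - [0,0,0]
    - [0,0,0]
  delta_rot:
    - [0,0,0]
    - [0,0,0]
    - [0,0,0]
    - [0,0,0]
    - [0,0,0]
    - [0,0,0]
    - [0,0,0]
    - [0,0,0]
    - [0,0,0]
    - [0,0,0]
    - [0,0,0]
    - [0,0,0]
    - [0,0,0]
  grip: [1,1,1,1,-1,-1,-1,-1,-1,-1,-1,-1,-1]
  squeeze: 10

```text
clock: 28.8
tool_pos: [0.4629, -0.289, 0.2696]
eef_rot: [0.957, 0.289, 0.0, 0.0]
contact_force: [1.4, -2.7, -1.3]
opening: 0.356
finger_force: 10.0
```

```bash
python3 -c "
from h import *
st()"
```

```text
t 28.8 q7 -0.73 pos [ 0.4629 -0.289   0.2696] ang 33.61 tilt [ 0.0009 -0.0007] Ftool [-0.39  3.02  1.26] M [-0.517 -0.342 -0.002] op 31.37 10.0
```

>>> play_rows:
  translation:
    - [0,0,0]
    - [0,0,0]
  delta_rot:
    - [0,0,0]
    - [0,0,0]
  grip: [-1,-1]
  squeeze: 50

```text
clock: 29.05
tool_pos: [0.4629, -0.2891, 0.2696]
eef_rot: [0.957, 0.289, 0.0, 0.001]
contact_force: [2.4, -3.8, -2.1]
opening: 0.35
finger_force: 50.0
```

>>> play_rows:
  translation:
    - [0,0,0]
    - [0,0,0]
    - [0,0,0]
    - [0,0,0]
    - [0,0,0]
    - [0,0,0]
    - [0,0,0]
    - [0,0,0]
    - [0,0,0]
    - [0,0,0]
    - [0,0,0]
    - [0,0,0]
    - [0,0,0]
    - [0,0,0]
    - [0,0,0]
    - [0,0,0]
    - [0,0,0]
    - [0,0,0]
    - [0,0,0]
    - [0,0,0]
  delta_rot:
    - [0,0,-5]
    - [0,0,-5]
    - [0,0,-5]
    - [0,0,-5]
    - [0,0,-5]
    - [0,0,-5]
    - [0,0,-5]
    - [0,0,-5]
    - [0,0,-5]
    - [0,0,-5]
    - [0,0,-5]
    - [0,0,-5]
    - [0,0,-5]
    - [0,0,-5]
    - [0,0,-5]
    - [0,0,-5]
    - [0,0,-5]
    - [0,0,-5]
    - [0,0,0]
    - [0,0,0]
  grip: [-1,-1,-1,-1,-1,-1,-1,-1,-1,-1,-1,-1,-1,-1,-1,-1,-1,-1,-1,-1]

```text
clock: 31.55
tool_pos: [0.4626, -0.2889, 0.2696]
eef_rot: [0.473, 0.881, -0.0, 0.0]
contact_force: [2.7, -3.6, -1.2]
opening: 0.35
finger_force: 50.0
```

```bash
python3 -c "
from h import *
st()"
```

```text
t 31.55 q7 0.473 pos [ 0.4626 -0.2889  0.2696] ang 123.57 tilt [ 0.     -0.0008] Ftool [-4.49  0.23  1.25] M [-0.778 -0.554  0.106] op 30.84 50.0
```

>>> play_rows:
  translation:
    - [0,0,0]
    - [0,0,0]
    - [0,0,0]
    - [0,0,0]
    - [0,0,0]
    - [0,0,0]
    - [0,0,-0.04]
    - [0,0,-0.04]
    - [-0.014,-0.039,0]
    - [-0.014,-0.039,0]
    - [-0.014,-0.039,0]
    - [-0.014,-0.039,0]
    - [-0.014,-0.039,0]
    - [-0.014,-0.039,0]
    - [0,0,0]
    - [0,0,0]
  delta_rot:
    - [0,0,0]
    - [0,0,0]
    - [0,0,0]
    - [0,0,0]
    - [0,0,0]
    - [0,0,0]
    - [0,0,0]
    - [0,0,0]
    - [0,0,0]
    - [0,0,0]
    - [0,0,0]
    - [0,0,0]
    - [0,0,0]
    - [0,0,0]
    - [0,0,0]
    - [0,0,0]
  grip: [1,1,1,1,1,1,1,1,1,1,1,1,1,1,1,1]

```text
clock: 33.55
tool_pos: [0.3148, -0.4874, 0.3496]
eef_rot: [0.472, 0.882, 0.001, 0.0]
contact_force: [0.7, 0.2, -0.2]
opening: 1.0
finger_force: 0.0
```

```bash
python3 -c "
from h import *
shot(5); st()
for z in(.195,.197): 
  u=cen('top',5,(424,436,245,265),RED); print(u,angle('top',(.4623,-.2884),atz('top',u[:2],z)))
a=cv2.imread('pics/s5.png')[125:235,345:435]; b=cv2.imread('pics/t5.png')[240:275,401:436]
cv2.imwrite('pics/c5.png',np.hstack([cv2.resize(a,(400,489),interpolation=2),np.pad(cv2.resize(b,(400,400),interpolation=2),((0,89),(0,0),(0,0)))]))
"
```

```text
t 33.65 q7 1.018 pos [ 0.3155 -0.4868  0.3498] ang 123.78 tilt [0.0008 0.0004] Ftool [-0.24 -0.3   0.27] M [-0.034 -0.143  0.001] op 87.81 0.0
(np.float64(432.92105263157896), np.float64(257.2631578947368), np.float64(76.0)) 78.99840064859256
(np.float64(432.92105263157896), np.float64(257.2631578947368), np.float64(76.0)) 79.01385990739752
```

View pics/c5.png

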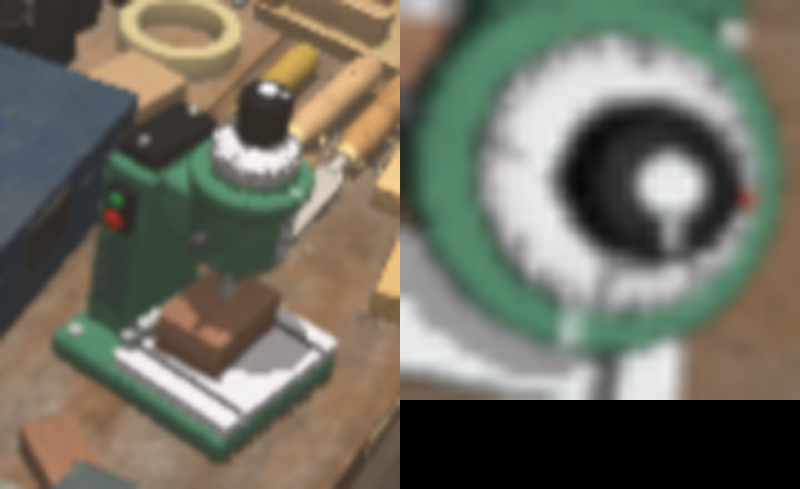

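The quarter line now points at the index dab at crop (570,330). The red line at (745,200) reads 79.0°, and the expected value is about 79.8°. The cutter is raised and the block hasn't moved.

```bash
python3 -c "
from h import *
print(r.finish_job())"
```

```text
the job is handed in; nothing more can be done
None
```

The job is handed in, with no verdict returned: the cutter was brought to about 7 N on the block, the dial zero was set within about 1° of the index, and the knob was turned back 90° so the quarter line meets the index.

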